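# Tamp the ballast slugs level in the wooden box

### The job

Two tapered steel plugs stand proud of the other slugs in the open wooden ballast box. Take the wooden tamper with the broad flat rectangular foot (not the round stamper), and with its foot level press the plugs down, without dropping or hammering it and not with bare fingers, until they are level with the other slugs; then stand the tamper upright back on the bench beside the box and let go.

Things in the scene. Friction and masses are not known exactly. Their poses are not given: they have to be found in the camera images.
- tamper_grip (a point): The tamper, plain pale wood, upright on the bench left or right of the box: flat rectangular foot 80 (its x) by 130 (its y) by 16 mm; from its middle rises a flat handle 26 mm thick (x) by 60 wide (y), top 100 mm above the foot's underside. Grip across the 26 mm; 0.28-0.46 kg. Point: inside the handle, 85 mm above the underside; z up. Not the stamper with round foot and stick.
- bin: Ballast box, open, brown wood, fixed: outside 130 (its x) by 180 (its y) by 56 mm high, walls and floor 6 mm. Origin: centre of its underside, on the bench; z up. Holds six straight slugs, two rows of three along y, and two tapered plugs between them on the middle line. The tamper's foot fits in when its long side is along the box's. The small box of thin slugs, already level, is no part of the job.
- plug_a_top (a point): Middle of the flat top of a tapered steel plug: 46 mm across the top, 12 mm across the foot, 34 mm tall, 0.12 kg (hollow), z up its axis. About 25 mm from the box's centre, on its -y side. Starts 55 mm above the bench, 15 mm proud of the six loose slugs (40 mm across, 34 mm tall) around it. Pressed from above with about 10 N it wedges them apart, sinks until its foot is on the box floor (top at 40 mm, level with the slugs) and stays.
- plug_b_top (a point): Middle of the flat top of a tapered steel plug: 46 mm across the top, 12 mm across the foot, 34 mm tall, 0.12 kg (hollow), z up its axis. About 25 mm from the box's centre, on its +y side. Starts 55 mm above the bench, 15 mm proud of the six loose slugs (40 mm across, 34 mm tall) around it. Pressed from above with about 10 N it wedges them apart, sinks until its foot is on the box floor (top at 40 mm, level with the slugs) and stays.
Not all that is in view belongs to the job. Leave any purple or turquoise look-alike of the part that bears plug_a_top alone.

How it is judged:
By the outcome, as a careful person would: the job done as asked, in the order asked, and still so for the second after the job is handed in, with the robot touching nothing.
It also fails if it takes over 48 s, if anything falls off the work surface, if the arm or the gripper's body presses on something with over 40 N, if the wrist force passes 120 N, or if a joint passes its speed limit or range.

### The arm

A 7-joint arm with a two-finger parallel gripper is mounted at the origin on the work surface. World frame = base frame: x ahead of the robot, y to its left, z up, the work surface at z = 0. Lengths are in m, angles in rad, forces in N, time in s.
With the tool pointing down it reaches from about 0.425 to 0.925 m from the base axis. Payload 6.8 kg.
Tool frame: the origin (TCP) lies midway between the tips of the shut fingers; the grasp point (between the pads) lies 19 mm behind it; z points along the fingers, y is the line along which they close (so a half turn about z gives the same grasp; the last joint's range is limited). The gripper opens to 85 mm and grips with 20 to 120 N. Pads are 22 mm wide; open, the fingers measure 114 mm over their backs; the gripper's body (76 mm by 85 mm) begins 54 mm behind the grasp point. The pads swing forward as they close: fully open they stand 13 mm farther back than shut.
Start: joints at [-1.416, 0.477, 0.022, 1.555, -0.011, 1.109, -0.083], TCP at [0.175, 0.652, 0.231] pointing down, gripper open.
Joint ranges: [-2.96, 2.96], [-0.34, 2.1], [-1.41, 1.46], [0.24, 2.44], [-1.37, 4.51], [0.17, 1.92], [-2.96, 2.96]. Speed limits (rad/s): [2.39, 2.39, 3.14, 3.14, 3.14, 3.14, 3.14].

### API

Orientations are given as a unit quaternion [w, x, y, z].
In Python, from station import * gives the robot as it stands. The module is installed in compiled form; this text tells all that it offers.
- The arm moves only by the shell command python3 -m jog 'ROWS' [OPENING] [FORCE]. ROWS is JSON, a list of rows, each an object of numbers: "x", "y", "z": the shift along the tool's x, y, z in m; "ax", "ay", "az": the turn, a rotation vector about the tool's x, y, z in rad. In form: [{"x": .., "y": .., "z": .., "ax": .., "ay": .., "az": ..}, ...]. A call has 1 to 12 rows; each row is the pose to reach, as a shift and turn from the pose commanded when the call began, along the tool's axes at that moment; what a row does not reach only later rows make up. A row lasts 1/10 s, in which the tool goes at most 50 mm and 8.59 degrees, less where a joint would pass 70% of its speed; a pose out of reach is approached as far as the arm can. A call with a gripper value outside its range is refused whole. OPENING is the opening, from 0 (shut) to 1 (fully open), set as the call begins (- or left out, the last holds). The fingers move at their own pace and stop on an object; FORCE is the grip in N (left out, the last holds). Time passes only in rows, so rows that repeat a pose let the fingers close. It gives the time, the measured TCP pose, the force, the opening and the grip force at its end, in the units of the state.
- get_obs(): the state, without advancing time (a new reading comes with each control period).
- read_camera(name): name is "side" or "top" or "wrist"; returns the picture (480x640x3 uint8, red, green, blue); there is no depth.
- camera_params(name): a dict with "K" (3x3 intrinsics, pixels), "origin" and "attitude" of the camera in the world. Camera axes: x right, y up, looking along -z (the intrinsics and any distortion apply to the point x, -y, -z); pixel columns grow to the right and rows downward; lengths in m; the calibration is good to about 2 mm. The wrist camera is an equidistant fisheye: a pixel r from the principal point sees the ray r / f radians off the axis. A picture is of the moment at which its call begins: read the wrist's pose just before it. camera_params takes no time and is no camera call; for the wrist camera it gives the pose at the moment of the call.
- hand_in(): hands the job in; it is judged then, once.
The state is a dict: "t": time; "q": joint angles; "joint_vel": joint speeds; "joint_torque": joint torques, N m; "eef_pos": TCP position; "tool_rot": TCP orientation; "contact_force": force on the tool from outside, world axes, zero at the start; "torque": the same for the moment, N m; "gripper_width": opening from 0.0 (shut) to 1.0 (fully open); "grasp_force": force on a finger pad.
Only numpy, scipy, OpenCV 4.12 (cv2) and the standard library are available. Lean on these libraries where they do the work, as an engineer would, in place of code of your own. Each camera call takes 0.05 s, during which the arm holds its last target. There are 200 camera calls.

## Working session

There is one attempt and no reset: what is moved stays moved. The work goes in short steps, Python scripts to look and compute and a shell command to move; the robot and the scene stay as the last step left them, time stands still between calls to the robot, and variables do not carry over. Pictures are saved under pics/ and viewed, at most 10 in all, crops included, and the job is handed in when it is done.

```bash
mkdir -p pics; python3 - <<'E'
from station import *
import cv2,numpy as np
for n in ("top","side"):
    im=read_camera(n); cv2.imwrite(f"pics/{n}0.png",im[:,:,::-1]); p=camera_params(n); print(n,p)
o=get_obs(); print(o)
E
```

```text
top {'K': array([[464.85046913,   0.        , 319.43387742],
       [  0.        , 464.85046913, 243.27373035],
       [  0.        ,   0.        ,   1.        ]]), 'origin': array([ 0.38554946, -0.00917737,  0.89211822]), 'attitude': array([ 0.71832074,  0.07191197, -0.06920678, -0.68851608])}
side {'K': array([[441.72168057,   0.        , 317.37310654],
       [  0.        , 441.72168057, 235.32101037],
       [  0.        ,   0.        ,   1.        ]]), 'origin': array([ 0.4043503 , -0.67897784,  0.61352228]), 'attitude': array([ 0.89407306,  0.43497105, -0.0407221 , -0.09886985])}
{'t': 0.1, 'q': array([-1.41611113,  0.47773868,  0.02233101,  1.55633163, -0.01149954,
        1.10929618, -0.08310221]), 'joint_vel': array([ 9.73062915e-04, -1.95993066e-03,  2.35133173e-04, -6.33678782e-04,
        1.96957387e-05,  1.53964812e-04, -2.98175853e-04]), 'joint_torque': array([ 4.10147390e-03, -5.97764075e+01,  1.61357291e+00, -2.81958550e+01,
        1.28164468e-02,  4.93790314e-03,  6.48470888e-06]), 'eef_pos': array([0.17521226, 0.6513203 , 0.23041731]), 'tool_rot': array([-5.04609149e-05,  1.31000652e-01,  9.91381941e-01, -8.21379421e-04]), 'contact_force': array([-0.63942765, -0.03657238,  0.18082482]), 'torque': array([ 0.015698  ,  0.00797967, -0.03066744]), 'grasp_force': 0.0, 'gripper_width': 0.9973251223278521}
```

View pics/top0.png

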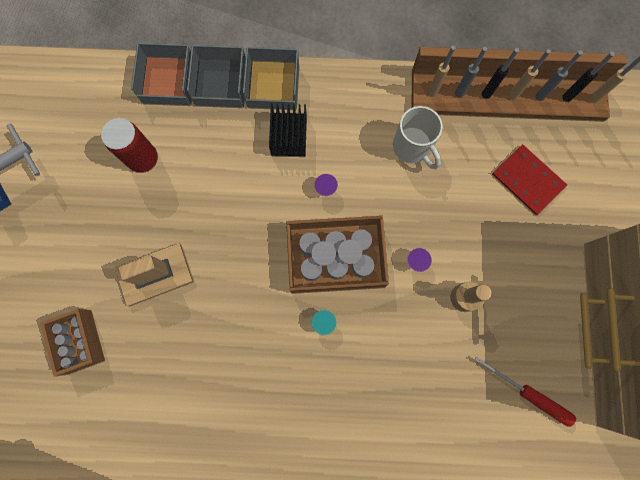

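View pics/side0.png

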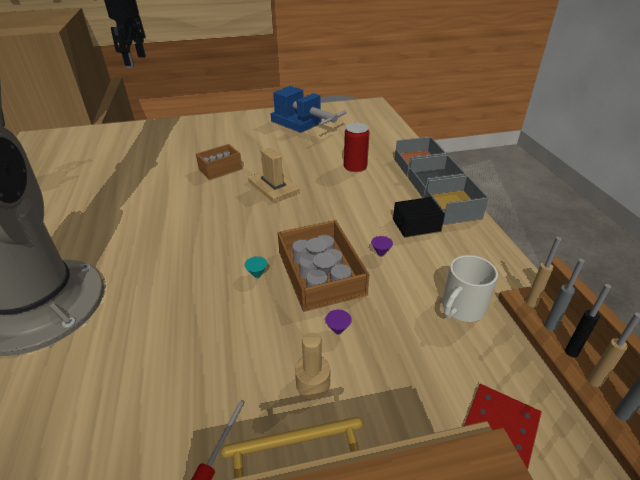

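Top view: the flat-foot tamper is at about (155,275), with a rectangular foot and a flat handle. The round stamper is at (470,296), the box at (337,254), and the small box of thin slugs, not part of the job, at (70,342). The purple (326,185), (420,260) and teal (324,322) cones are decoys. The tamper at (155,275) fits the description. I'll confirm it in an enlarged crop.

```bash
python3 - <<'E'
import cv2,numpy as np
t=cv2.imread("pics/top0.png");s=cv2.imread("pics/side0.png")
f=lambda im,x,y,w,h,W,H:cv2.resize(im[y:y+h,x:x+w],(W,H),interpolation=cv2.INTER_CUBIC)
A=f(t,105,232,100,75,400,300);B=f(s,235,135,80,75,320,300)
C=f(t,280,205,120,90,400,300);D=f(s,270,215,110,103,320,300)
cv2.imwrite("pics/crop1.png",np.vstack([np.hstack([A,B]),np.hstack([C,D])]))
E
```

```text
(no output)
```

View pics/crop1.png

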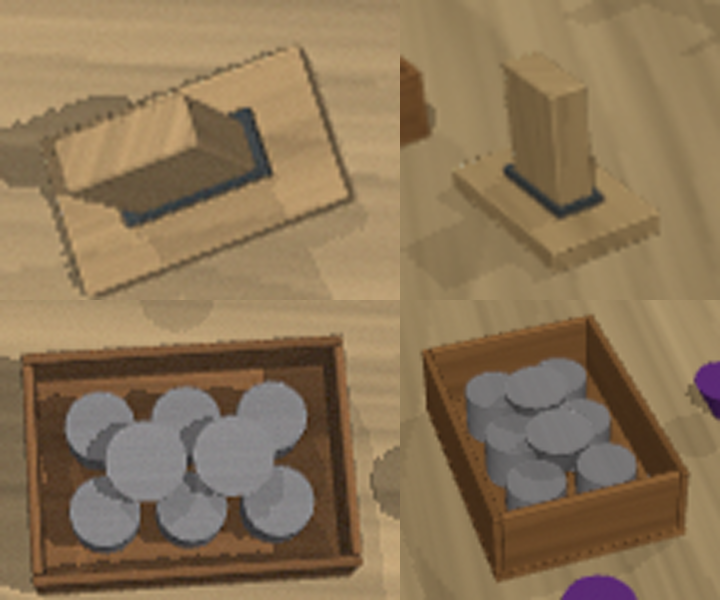

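The crop confirms it: rectangular foot, flat handle. In the box, the two plugs stand proud on the middle line. Next I'll triangulate the corners from both views.

```bash
cat > h.py <<'E'
import numpy as np
from scipy.spatial.transform import Rotation as R
def rot(q): return R.from_quat(np.roll(q,-1))
def ray(p,uv,fish=False):
    uv=np.atleast_2d(uv).astype(float); K=p["K"]
    a=(uv[:,0]-K[0,2])/K[0,0]; b=(uv[:,1]-K[1,2])/K[1,1]
    if fish:
        r=np.hypot(a,b); s=np.sinc(r/np.pi); d=np.c_[a*s,-b*s,-np.cos(r)]
    else: d=np.c_[a,-b,-np.ones(len(a))]
    d/=np.linalg.norm(d,axis=1)[:,None]
    return np.array(p["origin"]),rot(p["attitude"]).apply(d)
def plane(p,uv,z,fish=False):
    o,d=ray(p,uv,fish); return o+d*((z-o[2])/d[:,2])[:,None]
def tri(p1,u1,p2,u2,f1=False,f2=False):
    o1,D1=ray(p1,u1,f1);o2,D2=ray(p2,u2,f2);X=[];g=[]
    for a,b in zip(D1,D2):
        s=np.linalg.lstsq(np.c_[a,-b],o2-o1,rcond=None)[0]
        A,B=o1+a*s[0],o2+b*s[1]; X.append((A+B)/2); g.append(np.linalg.norm(A-B))
    return np.array(X),np.array(g)
E
python3 - <<'E'
from station import *
from h import *
np.set_printoptions(precision=4,suppress=True)
T,S=camera_params("top"),camera_params("side")
A=lambda l:np.array(l)/4+[105,232]
B=lambda l:np.array(l)/4+[235,135]
C=lambda l:np.array(l)/(10/3)+[280,205]
D=lambda l:np.array(l)/2.9126+[270,215]
# handle top: x-/y+... order: far-left, far-right etc matched by world
ht=A([(57,148),(185,93),(200,147),(66,194)]); X=plane(T,ht,.1);print("handle top@.1",X,X.mean(0))
hs=B([(103,66),(135,52),(187,85),(155,98)]); Y=plane(S,hs,.1);print("side",Y,Y.mean(0))
print(tri(T,[ht.mean(0)],S,[hs.mean(0)]))
F=plane(T,A([(300,45),(352,198),(90,297),(45,140)]),.012);print("foot",F,F.mean(0))
bt=C([(24,53),(342,36),(360,260),(35,282)]);P=plane(T,bt,.056);print("rim",P,P.mean(0))
bs=D([(193,17),(285,172),(100,222),(23,51)]);Q=plane(S,bs,.056);print("rim side",Q,Q.mean(0))
print(tri(T,[bt.mean(0)],S,[bs.mean(0)]))
print("plugs b,a",tri(T,C([(146,161),(235,155)]),S,D([(137,88),(160,132)])))
o=get_obs();print(rot(o["tool_rot"]).as_matrix(),camera_params("wrist"))
E
```

```text
handle top@.1 [[0.4863 0.3392 0.1   ]
 [0.5125 0.287  0.1   ]
 [0.4893 0.2779 0.1   ]
 [0.4667 0.3328 0.1   ]] [0.4887 0.3092 0.1   ]
side [[0.4707 0.322  0.1   ]
 [0.4925 0.336  0.1   ]
 [0.5179 0.2851 0.1   ]
 [0.4966 0.2733 0.1   ]] [0.4944 0.3041 0.1   ]
(array([[0.4922, 0.311 , 0.0959]]), array([0.006]))
foot [[0.5524 0.2671 0.012 ]
 [0.4795 0.2349 0.012 ]
 [0.4278 0.3534 0.012 ]
 [0.5011 0.3841 0.012 ]] [0.4902 0.3099 0.012 ]
rim [[ 0.5946  0.0591  0.056 ]
 [ 0.6119 -0.1174  0.056 ]
 [ 0.487  -0.129   0.056 ]
 [ 0.4677  0.0461  0.056 ]] [ 0.5403 -0.0353  0.056 ]
rim side [[ 0.5973  0.0546  0.056 ]
 [ 0.6133 -0.1182  0.056 ]
 [ 0.4915 -0.1351  0.056 ]
 [ 0.4703  0.0429  0.056 ]] [ 0.5431 -0.0389  0.056 ]
(array([[ 0.543 , -0.0357,  0.0468]]), array([0.0038]))
plugs b,a (array([[ 0.5392, -0.0112,  0.0519],
       [ 0.5443, -0.0601,  0.0528]]), array([0.0038, 0.0035]))
[[-0.9657  0.2597 -0.0003]
 [ 0.2597  0.9657 -0.0016]
 [-0.0001 -0.0016 -1.    ]] {'K': array([[371.6483,   0.    , 313.9482],
       [  0.    , 371.6483, 232.9298],
       [  0.    ,   0.    ,   1.    ]]), 'origin': array([0.1013, 0.6717, 0.373 ]), 'attitude': array([ 0.7846, -0.12  , -0.0905,  0.6014])}
```

```bash
python3 -m jog '[{"x":-0.04,"y":-0.025,"z":0.003,"az":0.1},{"x":-0.08,"y":-0.05,"z":0.006,"az":0.2},{"x":-0.12,"y":-0.075,"z":0.009,"az":0.3},{"x":-0.16,"y":-0.1,"z":0.012,"az":0.4},{"x":-0.2,"y":-0.125,"z":0.015,"az":0.5},{"x":-0.24,"y":-0.15,"z":0.018,"az":0.6},{"x":-0.28,"y":-0.175,"z":0.021,"az":0.7},{"x":-0.32,"y":-0.2,"z":0.024,"az":0.8},{"x":-0.36,"y":-0.225,"z":0.027,"az":0.89},{"x":-0.394,"y":-0.249,"z":0.03,"az":0.89},{"x":-0.394,"y":-0.249,"z":0.03,"az":0.89},{"x":-0.394,"y":-0.249,"z":0.03,"az":0.89}]' 1 40
python3 - <<'E'
from station import *
import cv2,pickle
p=camera_params("wrist");im=read_camera("wrist");cv2.imwrite("pics/w1.png",im[:,:,::-1]);pickle.dump(p,open("w1.pkl","wb"))
o=get_obs();print(o["eef_pos"],o["tool_rot"],o["t"],p["origin"])
E
```

```text
[0.17528986 0.65138893 0.23055578] [-2.11703045e-05  1.31030656e-01  9.91378075e-01 -6.92088266e-04] 0.15 [0.10134229 0.67168013 0.37303127]validation failed for argument at $[0]...
```

View pics/w1.png

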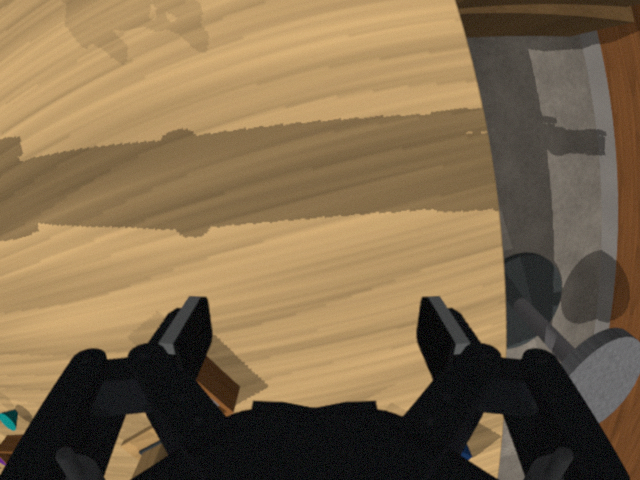

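The move was refused, probably because every row needs all six keys, so the wrist picture only shows the start pose and bare bench.

```bash
python3 -m jog '[{"x":-0.04,"y":-0.025,"z":0.003,"ax":0,"ay":0,"az":0.1},{"x":-0.08,"y":-0.05,"z":0.006,"ax":0,"ay":0,"az":0.2},{"x":-0.12,"y":-0.075,"z":0.009,"ax":0,"ay":0,"az":0.3},{"x":-0.16,"y":-0.1,"z":0.012,"ax":0,"ay":0,"az":0.4},{"x":-0.2,"y":-0.125,"z":0.015,"ax":0,"ay":0,"az":0.5},{"x":-0.24,"y":-0.15,"z":0.018,"ax":0,"ay":0,"az":0.6},{"x":-0.28,"y":-0.175,"z":0.021,"ax":0,"ay":0,"az":0.7},{"x":-0.32,"y":-0.2,"z":0.024,"ax":0,"ay":0,"az":0.8},{"x":-0.36,"y":-0.225,"z":0.027,"ax":0,"ay":0,"az":0.89},{"x":-0.394,"y":-0.249,"z":0.03,"ax":0,"ay":0,"az":0.89},{"x":-0.394,"y":-0.249,"z":0.03,"ax":0,"ay":0,"az":0.89},{"x":-0.394,"y":-0.249,"z":0.03,"ax":0,"ay":0,"az":0.89}]' 1 40
```

```text
t: 1.35
eef_pos: [0.4916, 0.3079, 0.201]
tool_rot: [-0.0, 0.546, 0.838, -0.0]
contact_force: [-0.0, 0.7, 0.5]
gripper_width: 1.003
grasp_force: 0.0
```

```bash
python3 - <<'E'
from station import *
import cv2,pickle
p=camera_params("wrist");im=read_camera("wrist");cv2.imwrite("pics/w2.png",im[:,:,::-1]);pickle.dump(p,open("w2.pkl","wb"))
from h import *
print(p["origin"],rot(p["attitude"]).apply([0,0,-1]))
E
```

```text
[0.46037198 0.37782861 0.34364282] [ 0.11913013 -0.27291303 -0.95463422]
```

View pics/w2.png

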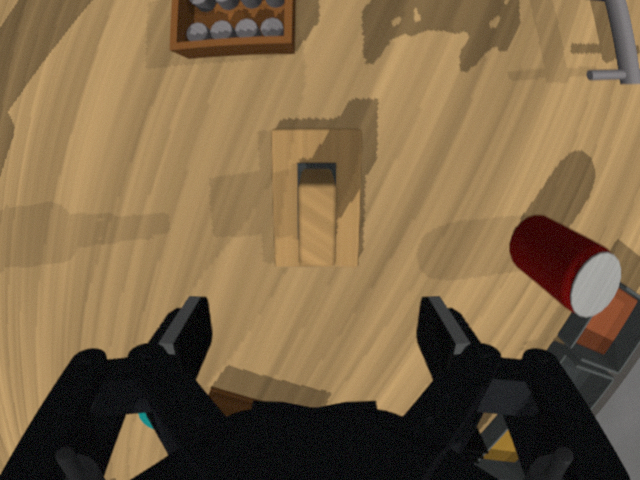

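The wrist view shows the tamper in line with the fingers: handle top about (299..335, 182..264), foot corners (273,129), (358,129), (360,266), (274,267).

```bash
python3 - <<'E'
from station import *
from h import *
import pickle
np.set_printoptions(precision=4,suppress=True)
W=pickle.load(open("w2.pkl","rb"));S=camera_params("side");T=camera_params("top")
h=np.array([(299,182),(336,182),(335,265),(300,264)]);X=plane(W,h,.1,True);print("handle",X,X.mean(0))
F=plane(W,[(273,129),(358,129),(360,266),(274,267)],.016,True);print("foot",F,F.mean(0),np.degrees(np.arctan2(*(F[1]-F[0])[[1,0]])),np.degrees(np.arctan2(*(F[2]-F[3])[[1,0]])))
ts=np.array([(105+127/4,232+145.5/4)]);ss=np.array([(235+145/4,135+75.25/4)])
c=h.mean(0)[None]
print(tri(W,c,S,ss,True),tri(W,c,T,ts,True))
E
```

```text
handle [[0.4675 0.3365 0.1   ]
 [0.4899 0.3465 0.1   ]
 [0.514  0.2924 0.1   ]
 [0.491  0.2831 0.1   ]] [0.4906 0.3146 0.1   ]
foot [[0.4302 0.3568 0.016 ]
 [0.4981 0.3868 0.016 ]
 [0.555  0.2716 0.016 ]
 [0.48   0.2375 0.016 ]] [0.4908 0.3132 0.016 ] 23.82095949095903 24.491192993203896
(array([[0.4932, 0.3139, 0.0944]]), array([0.0046])) (array([[0.4906, 0.3131, 0.0906]]), array([0.0015]))
```

Handle centre is about (0.491, 0.312), yaw 24°, height about 0.094, against the stated 0.1. Descend and grip.

```bash
python3 -m jog '[{"x":0.004,"y":0,"z":0.04,"ax":0,"ay":0,"az":0},{"x":0.004,"y":0,"z":0.08,"ax":0,"ay":0,"az":0},{"x":0.004,"y":0,"z":0.11,"ax":0,"ay":0,"az":0},{"x":0.004,"y":0,"z":0.125,"ax":0,"ay":0,"az":0},{"x":0.004,"y":0,"z":0.139,"ax":0,"ay":0,"az":0},{"x":0.004,"y":0,"z":0.139,"ax":0,"ay":0,"az":0},{"x":0.004,"y":0,"z":0.139,"ax":0,"ay":0,"az":0}]' 1 60
python3 -m jog '[{"x":0,"y":0,"z":0,"ax":0,"ay":0,"az":0},{"x":0,"y":0,"z":0,"ax":0,"ay":0,"az":0},{"x":0,"y":0,"z":0,"ax":0,"ay":0,"az":0},{"x":0,"y":0,"z":0,"ax":0,"ay":0,"az":0},{"x":0,"y":0,"z":0,"ax":0,"ay":0,"az":0},{"x":0,"y":0,"z":0,"ax":0,"ay":0,"az":0},{"x":0,"y":0,"z":0,"ax":0,"ay":0,"az":0},{"x":0,"y":0,"z":0,"ax":0,"ay":0,"az":0}]' 0 60
```

```text
t: 2.1
eef_pos: [0.49, 0.3134, 0.0632]
tool_rot: [0.0, 0.545, 0.839, 0.001]
contact_force: [0.5, 0.5, 1.2]
gripper_width: 0.999
grasp_force: 0.0
t: 2.9
eef_pos: [0.4901, 0.313, 0.0627]
tool_rot: [0.0, 0.545, 0.838, 0.001]
contact_force: [0.8, 0.0, 4.5]
gripper_width: 0.3
grasp_force: 63.5
```

```bash
python3 -m jog '[{"x":0,"y":0,"z":-0.01,"ax":0,"ay":0,"az":0},{"x":0,"y":0,"z":-0.03,"ax":0,"ay":0,"az":0},{"x":0,"y":0,"z":-0.055,"ax":0,"ay":0,"az":0},{"x":0,"y":0,"z":-0.08,"ax":0,"ay":0,"az":0},{"x":0,"y":0,"z":-0.095,"ax":0,"ay":0,"az":0},{"x":0,"y":0,"z":-0.1,"ax":0,"ay":0,"az":0},{"x":0,"y":0,"z":-0.1,"ax":0,"ay":0,"az":0}]' 0 80
python3 -m jog '[{"x":-0.015,"y":-0.004,"z":0,"ax":0,"ay":0,"az":0.01},{"x":-0.045,"y":-0.012,"z":0,"ax":0,"ay":0,"az":0.04},{"x":-0.08,"y":-0.022,"z":0,"ax":0,"ay":0,"az":0.08},{"x":-0.12,"y":-0.033,"z":0,"ax":0,"ay":0,"az":0.12},{"x":-0.16,"y":-0.045,"z":0,"ax":0,"ay":0,"az":0.16},{"x":-0.2,"y":-0.056,"z":0,"ax":0,"ay":0,"az":0.2},{"x":-0.24,"y":-0.067,"z":0,"ax":0,"ay":0,"az":0.24},{"x":-0.28,"y":-0.078,"z":0,"ax":0,"ay":0,"az":0.28},{"x":-0.31,"y":-0.086,"z":0,"ax":0,"ay":0,"az":0.3},{"x":-0.33,"y":-0.092,"z":0,"ax":0,"ay":0,"az":0.316},{"x":-0.341,"y":-0.095,"z":0,"ax":0,"ay":0,"az":0.316},{"x":-0.341,"y":-0.095,"z":0,"ax":0,"ay":0,"az":0.316}]'
python3 - <<'E'
from station import *
import cv2,numpy as np
t=read_camera("top")[:,:,::-1];s=read_camera("side")[:,:,::-1]
f=lambda im,x,y,w,h,W,H:cv2.resize(im[y:y+h,x:x+w],(W,H),interpolation=cv2.INTER_CUBIC)
cv2.imwrite("pics/c2.png",np.hstack([f(t,260,180,160,160,400,400),f(s,240,150,160,160,400,400)]))
o=get_obs();print(o)
E
```

```text
t: 3.6
eef_pos: [0.4892, 0.3126, 0.1623]
tool_rot: [-0.0, 0.545, 0.838, -0.0]
contact_force: [0.2, 0.6, -3.5]
gripper_width: 0.297
grasp_force: 79.2
t: 4.8
eef_pos: [0.5402, -0.0399, 0.1615]
tool_rot: [-0.0, 0.671, 0.741, -0.001]
contact_force: [-0.1, 0.4, -3.4]
gripper_width: 0.294
grasp_force: 79.1
{'t': 4.9, 'q': array([-0.43940819,  0.36850213,  0.48981818,  1.96827119, -0.22636141,
        0.85909685,  0.27442559]), 'joint_vel': array([-0.01918039, -0.00372688, -0.0135955 , -0.00420685, -0.00248077,
        0.00268161, -0.00254754]), 'joint_torque': array([ 1.39409523e+00, -4.46772087e+01,  6.99533790e+00, -2.42365086e+01,
        1.41413799e-01, -2.02384824e-02,  3.35195870e-02]), 'eef_pos': array([ 0.54055996, -0.03666199,  0.16168828]), 'tool_rot': array([-6.71619955e-04,  6.69856391e-01,  7.42490336e-01, -2.56133098e-04]), 'contact_force': array([ 0.36635893,  1.07697988, -3.82787303]), 'torque': array([ 0.05054739, -0.00904688, -0.04044324]), 'grasp_force': 79.0809166431427, 'gripper_width': 0.2939746753803785}
```

View pics/c2.png

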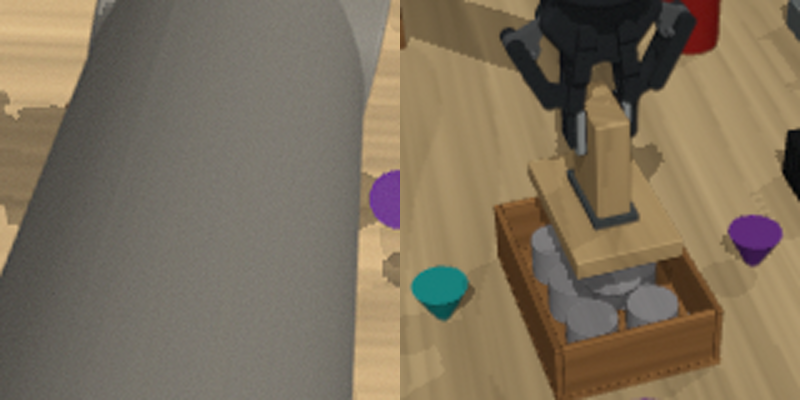

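The side view shows the foot held level over the box and aligned with it, so I'll lower slowly to press.

```bash
python3 -m jog '[{"x":0,"y":0,"z":0.008,"ax":0,"ay":0,"az":0},{"x":0,"y":0,"z":0.018,"ax":0,"ay":0,"az":0},{"x":0,"y":0,"z":0.027,"ax":0,"ay":0,"az":0},{"x":0,"y":0,"z":0.034,"ax":0,"ay":0,"az":0},{"x":0,"y":0,"z":0.037,"ax":0,"ay":0,"az":0},{"x":0,"y":0,"z":0.039,"ax":0,"ay":0,"az":0},{"x":0,"y":0,"z":0.04,"ax":0,"ay":0,"az":0}]'
python3 -m jog '[{"x":0,"y":0,"z":0.001,"ax":0,"ay":0,"az":0},{"x":0,"y":0,"z":0.002,"ax":0,"ay":0,"az":0},{"x":0,"y":0,"z":0.003,"ax":0,"ay":0,"az":0},{"x":0,"y":0,"z":0.004,"ax":0,"ay":0,"az":0},{"x":0,"y":0,"z":0.005,"ax":0,"ay":0,"az":0},{"x":0,"y":0,"z":0.006,"ax":0,"ay":0,"az":0},{"x":0,"y":0,"z":0.007,"ax":0,"ay":0,"az":0},{"x":0,"y":0,"z":0.008,"ax":0,"ay":0,"az":0}]'
```

```text
t: 5.6
eef_pos: [0.5412, -0.0376, 0.1222]
tool_rot: [0.0, 0.67, 0.742, 0.0]
contact_force: [0.5, -0.5, -2.7]
gripper_width: 0.296
grasp_force: 79.0
t: 6.4
eef_pos: [0.5418, -0.0376, 0.1153]
tool_rot: [0.0, 0.67, 0.742, 0.001]
contact_force: [-1.2, 1.0, 9.3]
gripper_width: 0.292
grasp_force: 80.7
```

```bash
python3 -m jog '[{"x":0,"y":0,"z":0.001,"ax":0,"ay":0,"az":0},{"x":0,"y":0,"z":0.002,"ax":0,"ay":0,"az":0},{"x":0,"y":0,"z":0.003,"ax":0,"ay":0,"az":0},{"x":0,"y":0,"z":0.004,"ax":0,"ay":0,"az":0},{"x":0,"y":0,"z":0.005,"ax":0,"ay":0,"az":0},{"x":0,"y":0,"z":0.006,"ax":0,"ay":0,"az":0},{"x":0,"y":0,"z":0.006,"ax":0,"ay":0,"az":0}]'
python3 -m jog '[{"x":0,"y":0,"z":0.001,"ax":0,"ay":0,"az":0},{"x":0,"y":0,"z":0.002,"ax":0,"ay":0,"az":0},{"x":0,"y":0,"z":0.003,"ax":0,"ay":0,"az":0},{"x":0,"y":0,"z":0.004,"ax":0,"ay":0,"az":0},{"x":0,"y":0,"z":0.004,"ax":0,"ay":0,"az":0}]'
```

```text
t: 7.1
eef_pos: [0.5436, -0.0375, 0.1098]
tool_rot: [0.002, 0.67, 0.742, 0.002]
contact_force: [0.7, 1.0, 4.5]
gripper_width: 0.295
grasp_force: 79.9
t: 7.6
eef_pos: [0.5433, -0.0376, 0.1056]
tool_rot: [0.002, 0.67, 0.742, 0.002]
contact_force: [1.2, 1.0, 3.6]
gripper_width: 0.293
grasp_force: 80.0
```

```bash
python3 -m jog '[{"x":0,"y":0,"z":0.001,"ax":0,"ay":0,"az":0},{"x":0,"y":0,"z":0.002,"ax":0,"ay":0,"az":0},{"x":0,"y":0,"z":0.003,"ax":0,"ay":0,"az":0},{"x":0,"y":0,"z":0.003,"ax":0,"ay":0,"az":0}]'
python3 -m jog '[{"x":0,"y":0,"z":0.001,"ax":0,"ay":0,"az":0},{"x":0,"y":0,"z":0.001,"ax":0,"ay":0,"az":0}]'
```

```text
t: 8.0
eef_pos: [0.5433, -0.0377, 0.1028]
tool_rot: [0.001, 0.67, 0.742, 0.002]
contact_force: [2.0, 0.3, 8.6]
gripper_width: 0.293
grasp_force: 80.6
t: 8.2
eef_pos: [0.5435, -0.0376, 0.1027]
tool_rot: [0.001, 0.67, 0.742, 0.002]
contact_force: [0.2, 0.5, 18.8]
gripper_width: 0.294
grasp_force: 81.9
```

```bash
python3 -m jog '[{"x":0,"y":0,"z":0.001,"ax":0,"ay":0,"az":0},{"x":0,"y":0,"z":0.0015,"ax":0,"ay":0,"az":0},{"x":0,"y":0,"z":0.0015,"ax":0,"ay":0,"az":0},{"x":0,"y":0,"z":0.0015,"ax":0,"ay":0,"az":0}]'
```

```text
t: 8.6
eef_pos: [0.5437, -0.0376, 0.1026]
tool_rot: [0.001, 0.67, 0.742, 0.002]
contact_force: [-4.2, 2.1, 32.8]
gripper_width: 0.291
grasp_force: 84.0
```

Bottomed: the force climbs to 33 N with no more travel. Now lift straight up, carry left of the box, and check the plugs.

```bash
python3 -m jog '[{"x":0,"y":0,"z":-0.002,"ax":0,"ay":0,"az":0},{"x":0,"y":0,"z":-0.006,"ax":0,"ay":0,"az":0},{"x":0,"y":0,"z":-0.015,"ax":0,"ay":0,"az":0},{"x":0,"y":0,"z":-0.03,"ax":0,"ay":0,"az":0},{"x":0,"y":0,"z":-0.045,"ax":0,"ay":0,"az":0},{"x":0,"y":0,"z":-0.058,"ax":0,"ay":0,"az":0},{"x":0,"y":0,"z":-0.062,"ax":0,"ay":0,"az":0},{"x":0,"y":0,"z":-0.062,"ax":0,"ay":0,"az":0}]'
python3 -m jog '[{"x":0.01,"y":0,"z":0,"ax":0,"ay":0,"az":0},{"x":0.03,"y":0,"z":0,"ax":0,"ay":0,"az":0},{"x":0.055,"y":0,"z":0,"ax":0,"ay":0,"az":0},{"x":0.085,"y":0,"z":0,"ax":0,"ay":0,"az":0},{"x":0.12,"y":0,"z":0,"ax":0,"ay":0,"az":0},{"x":0.15,"y":0,"z":0,"ax":0,"ay":0,"az":0},{"x":0.175,"y":0,"z":0,"ax":0,"ay":0,"az":0},{"x":0.195,"y":0,"z":0,"ax":0,"ay":0,"az":0},{"x":0.205,"y":0,"z":0,"ax":0,"ay":0,"az":0},{"x":0.21,"y":0,"z":0,"ax":0,"ay":0,"az":0},{"x":0.21,"y":0,"z":0,"ax":0,"ay":0,"az":0}]'
python3 - <<'E'
from station import *
import cv2,numpy as np
t=read_camera("top")[:,:,::-1];s=read_camera("side")[:,:,::-1]
f=lambda im,x,y,w,h,W,H:cv2.resize(im[y:y+h,x:x+w],(W,H),interpolation=cv2.INTER_CUBIC)
cv2.imwrite("pics/c3.png",np.hstack([f(t,285,200,110,110,400,400),f(s,220,140,170,170,400,400)]))
o=get_obs();print(o["eef_pos"],o["tool_rot"],o["contact_force"],o["t"])
E
```

```text
t: 9.4
eef_pos: [0.5413, -0.0374, 0.1612]
tool_rot: [0.0, 0.67, 0.742, 0.0]
contact_force: [-0.3, 0.0, -3.9]
gripper_width: 0.293
grasp_force: 79.1
t: 10.5
eef_pos: [0.5194, 0.1714, 0.1604]
tool_rot: [-0.0, 0.67, 0.742, -0.0]
contact_force: [0.4, -0.1, -3.1]
gripper_width: 0.294
grasp_force: 79.1
[0.51975938 0.17007503 0.16062783] [ 1.48424417e-04  6.70730599e-01  7.41700956e-01 -3.65088645e-04] [-0.07192435  0.14821443 -2.15351097] 10.6
```

View pics/c3.png

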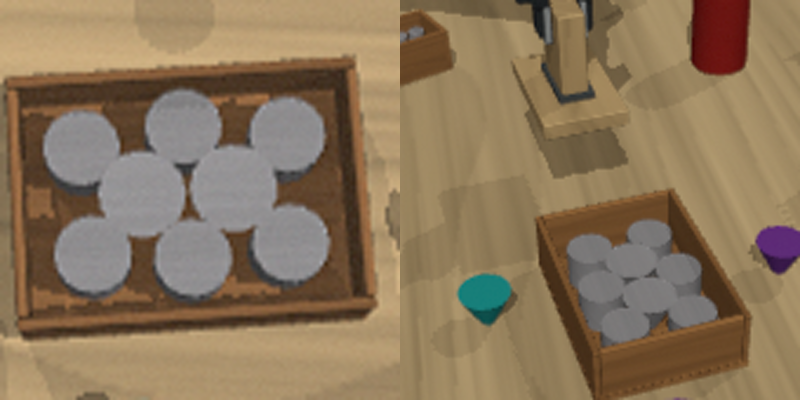

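Both plugs now look level with the slugs (top crop: plugs at (142,194) and (234,187), shadows only from slug height), and the tamper is clear over bare bench. Check the heights, then lower.

```bash
python3 - <<'E'
from station import *
from h import *
T,S=camera_params("top"),camera_params("side")
t=np.array([(142,194),(234,187),(82,148),(290,244)])/(400/110)+[285,200]
s=np.array([(231,260),(250,296),(249,233),(226,327)])/(400/170)+[220,140]
s[2:]=np.array([(249,235),(226,327)])/(400/170)+[220,140]
print(tri(T,t[:2],S,s[:2]))
E
python3 -m jog '[{"x":0,"y":0,"z":0.01,"ax":0,"ay":0,"az":0},{"x":0,"y":0,"z":0.03,"ax":0,"ay":0,"az":0},{"x":0,"y":0,"z":0.05,"ax":0,"ay":0,"az":0},{"x":0,"y":0,"z":0.067,"ax":0,"ay":0,"az":0},{"x":0,"y":0,"z":0.08,"ax":0,"ay":0,"az":0},{"x":0,"y":0,"z":0.087,"ax":0,"ay":0,"az":0},{"x":0,"y":0,"z":0.09,"ax":0,"ay":0,"az":0},{"x":0,"y":0,"z":0.092,"ax":0,"ay":0,"az":0},{"x":0,"y":0,"z":0.094,"ax":0,"ay":0,"az":0},{"x":0,"y":0,"z":0.094,"ax":0,"ay":0,"az":0}]'
python3 -m jog '[{"x":0,"y":0,"z":0.001,"ax":0,"ay":0,"az":0},{"x":0,"y":0,"z":0.002,"ax":0,"ay":0,"az":0},{"x":0,"y":0,"z":0.003,"ax":0,"ay":0,"az":0},{"x":0,"y":0,"z":0.003,"ax":0,"ay":0,"az":0}]'
```

```text
(array([[ 0.54143098, -0.01170594,  0.03813577],
       [ 0.54721575, -0.05885811,  0.03700127]]), array([0.00348503, 0.00332382]))
t: 11.6
eef_pos: [0.52, 0.1716, 0.0671]
tool_rot: [0.0, 0.67, 0.742, 0.0]
contact_force: [-0.9, 1.0, -3.2]
gripper_width: 0.298
grasp_force: 78.8
t: 12.0
eef_pos: [0.5196, 0.1714, 0.0637]
tool_rot: [-0.0, 0.67, 0.742, -0.0]
contact_force: [1.2, -0.2, -4.1]
gripper_width: 0.291
grasp_force: 78.8
```

Plug tops are now at about 0.038, down from 0.052. The tamper is about 1 mm above the bench.

```bash
python3 -m jog '[{"x":0,"y":0,"z":0.0005,"ax":0,"ay":0,"az":0},{"x":0,"y":0,"z":0.001,"ax":0,"ay":0,"az":0},{"x":0,"y":0,"z":0.0015,"ax":0,"ay":0,"az":0},{"x":0,"y":0,"z":0.0015,"ax":0,"ay":0,"az":0}]'
```

```text
t: 12.4
eef_pos: [0.5199, 0.1714, 0.0627]
tool_rot: [-0.0, 0.67, 0.742, 0.0]
contact_force: [-0.5, -0.8, 2.7]
gripper_width: 0.293
grasp_force: 79.7
```

On the bench. Release (fingers open sideways) and rise.

```bash
python3 -m jog '[{"x":0,"y":0,"z":0,"ax":0,"ay":0,"az":0},{"x":0,"y":0,"z":0,"ax":0,"ay":0,"az":0},{"x":0,"y":0,"z":0,"ax":0,"ay":0,"az":0},{"x":0,"y":0,"z":0,"ax":0,"ay":0,"az":0},{"x":0,"y":0,"z":0,"ax":0,"ay":0,"az":0},{"x":0,"y":0,"z":0,"ax":0,"ay":0,"az":0},{"x":0,"y":0,"z":0,"ax":0,"ay":0,"az":0},{"x":0,"y":0,"z":0,"ax":0,"ay":0,"az":0}]' 1
python3 -m jog '[{"x":0,"y":0,"z":-0.01,"ax":0,"ay":0,"az":0},{"x":0,"y":0,"z":-0.025,"ax":0,"ay":0,"az":0},{"x":0,"y":0,"z":-0.045,"ax":0,"ay":0,"az":0},{"x":0,"y":0,"z":-0.07,"ax":0,"ay":0,"az":0},{"x":0,"y":0,"z":-0.1,"ax":0,"ay":0,"az":0},{"x":0,"y":0,"z":-0.13,"ax":0,"ay":0,"az":0},{"x":0,"y":0,"z":-0.15,"ax":0,"ay":0,"az":0},{"x":0,"y":0,"z":-0.16,"ax":0,"ay":0,"az":0},{"x":0,"y":0,"z":-0.16,"ax":0,"ay":0,"az":0}]'
python3 - <<'E'
from station import *
import cv2
s=read_camera("side")[:,:,::-1]
cv2.imwrite("pics/c4.png",cv2.resize(s[100:330,180:410],(600,600),interpolation=cv2.INTER_CUBIC))
E
```

```text
t: 13.2
eef_pos: [0.5197, 0.1714, 0.0623]
tool_rot: [-0.0, 0.67, 0.742, -0.0]
contact_force: [0.3, -0.5, -0.4]
gripper_width: 1.0
grasp_force: 0.0
t: 14.1
eef_pos: [0.5206, 0.1717, 0.2243]
tool_rot: [0.0, 0.67, 0.742, 0.002]
contact_force: [0.1, -0.2, 0.0]
gripper_width: 1.002
grasp_force: 0.0
```

View pics/c4.png

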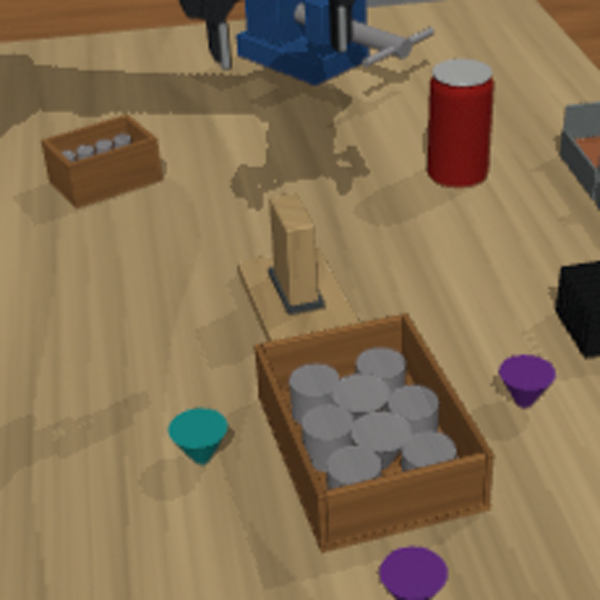

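The tamper stands upright beside the box at about (295,255) in this crop, the plugs are level, and the gripper is clear.

```bash
python3 -c "
from station import *
print(hand_in())"
```

```text
the job is handed in; nothing more can be done
None
```

I pressed both plugs level with the other slugs using the flat-foot tamper, stood it upright on the bench beside the box, released it and handed the job in at about 14 s; no verdict came back.

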